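# Stock the bottle rack by what fits its mouth

### The arm

A 6-joint arm with a two-finger parallel gripper is mounted at the origin on the work surface. World frame = base frame: x ahead of the robot, y to its left, z up, the work surface at z = 0. Lengths are in m, angles in degrees, forces in N, time in s.
With the tool pointing down it reaches from about 0.35 to 0.875 m from the base axis. Payload 4.2 kg.
Tool frame: the origin (TCP) lies on the centre line of the jaws, within the pads' length; the fingertips stand r.tip_extent ahead of it and the grasp point (between the pads) lies 11 mm behind it (r.tip_extent is the distance from the TCP to the fingertips, in m); z points along the fingers, y is the line along which they close (so a half turn about z gives the same grasp; the last joint's range is limited). The gripper opens to 87 mm and grips with 3 to 60 N. Pads are 19 mm wide; open, the fingers measure 117 mm over their backs; the gripper's body (75 mm by 190 mm) begins 51 mm behind the grasp point.
Start: joints at [-50.157, 22.042, 0.453, 0, -68.411, -14.817], TCP at [0.264, -0.566, 0.231] pointing down, gripper open.
Joint ranges: [-179.83, 179.83], [-69.29, 118.12], [-61.27, 80.66], [-181.25, 117.63], [-171.15, -9.14], [-177.46, 177.46]. Speed limits (degrees/s): [159.86, 159.86, 180, 180, 180, 180].

### API

Orientations are given as a 3x3 rotation matrix whose columns are the frame's x, y, z axes.
In Python, from station import r gives the robot as it stands.
- The arm moves only by the shell command python3 -m jog 'ROWS'. ROWS is text: rows parted by semicolons, each of 5 numbers parted by spaces: the opening, from 0 (shut) to 1 (fully open), then the shift along the world's x, y, z in mm, then the turn about the world's z in degrees. In form: hand dx dy dz roll; .... A call has 1 to 5 rows; each row shifts and turns the commanded pose from where the row before left it; what a row does not reach is not made up. A row lasts 1/8 s, in which the tool goes at most 62.5 mm and 10.7 degrees, less where a joint would pass 70% of its speed; a pose out of reach is approached as far as the arm can. A call is refused whole if a number of a shift passes 62.5 or a number of a turn 10.7, either way. A call with a gripper value outside its range is refused whole. The fingers move at their own pace and stop on an object; the grip force is fixed at half the most. Time passes only in rows, so rows that do not move let the fingers close. It gives the time, the measured TCP pose, the force, the opening and the grip force at its end, in the units of the state.
- r.sense(): the state, without advancing time (a new reading comes with each control period).
- r.capture(name): name is "side" or "top" or "wrist"; returns a dict with "pixels" (480x640x3 uint8, red, green, blue), "fovy" (degrees; the focal length in pixels is half the picture's height over the tangent of half this angle, whatever the lens; pixels are square), "cx", "cy" (the principal point, pixels), "origin" and "orientation" of the camera in the world; the wrist camera has in their place "T_tool_cam" (4x4, takes a point from camera to tool coordinates, whose origin is the TCP and whose axes are the flange's). Camera axes: x right, y down, z forward; pixel columns grow to the right and rows downward; lengths in m; the calibration is good to about 2 mm. A picture is of the moment at which its call begins: read the wrist's pose just before it. There is no depth.
- r.finish_job(): hands the job in; it is judged then, once.
The state is a dict: "time_s": time; "joints": joint angles; "joint_velocities": joint speeds; "effort": joint torques, N m; "tcp_pos": TCP position; "ee_rot": TCP orientation; "wrist_force": force on the tool from outside, world axes, zero at the start; "moment": the same for the moment, N m; "gripper_width": opening from 0.0 (shut) to 1.0 (fully open); "gripper_force": force on a finger pad.
Only numpy, scipy, OpenCV 4.12 (cv2) and the standard library are available. Lean on these libraries where they do the work, as an engineer would, in place of code of your own. Each camera call takes 0.05 s, during which the arm holds its last target. There are 200 camera calls.

### The job

Open the keeper bar of the bottle rack and sort the stoppered bottles by whether they fit its mouth: slide every bottle that fits between the two posts upright into the rack, and stand every bottle that is too fat for the mouth upright across the two rails of the narrow wooden ledge. Then shut the bar fully across the mouth; leave the other crockery alone.

Things in the scene. Friction and masses are not known exactly. Their poses are not given: they have to be found in the camera images.
- rack: fixed plywood bottle rack: one straight lane, open at its front end (the mouth). Origin on the table under the mouth's centre; +x runs into the lane, y across it, z up. Behind the mouth the lane is 62 wide and ends at a wall at x 185; it takes three slim bottles. Floor 6 thick, from x -65 on. Roof (z 90 to 98, from x 2 on) closed but for a slot 32 wide along the middle.
- rack_mouth (a point): centre of the mouth, on the lane floor (6 up). The mouth is the 57 gap between two round steel posts (16 across, centres at rack x 8, y +-36.5). A bottle is slid in upright, held by its cork: its body goes below the roof, its neck along the slot, the cork above the roof.
- bar (a joint): aluminium keeper bar that slides across just in front of the mouth (its plate spans rack x -14 to -6, z 29 to 51). 0 = shut, its plate covering the mouth; grows to 0.085 m as it is slid to the rack's +y, where the mouth is clear. Friction about 1.5 N; stays where it is left.
- bar_knob (a point): on the axis of the bar's upright black round knob, 20 across, from 125 to 170 above the table; the point is 150 up. At rack x -10, y 58 + the bar's travel.
- ledge: fixed narrow raised wooden ledge: two parallel rails along its y, 250 long, tops 60 above the table, with a gap of 54 between them; each has a lip 7 high along its outside, 71 apart inside. A fat bottle stands across both rails between the lips; a slim one would fall through. Origin on the table under its centre.
- bottle_a: white stoneware bottle, 168 tall, 0.34 kg, with a heavy steel foot 16 high: round body 60 tall, shoulder up to 80, neck 22 across, cork stopper 28 across from 110 to 168 (grip it there). Body either 50 or 65 across, else all alike; which this one is is not told: try it at the mouth. Origin: centre of its foot, z up its axis. May be absent.
- bottle_b: white stoneware bottle, 168 tall, 0.34 kg, with a heavy steel foot 16 high: round body 60 tall, shoulder up to 80, neck 22 across, cork stopper 28 across from 110 to 168 (grip it there). Body either 50 or 65 across, else all alike; which this one is is not told: try it at the mouth. Origin: centre of its foot, z up its axis. May be absent.
- bottle_c: white stoneware bottle, 168 tall, 0.34 kg, with a heavy steel foot 16 high: round body 60 tall, shoulder up to 80, neck 22 across, cork stopper 28 across from 110 to 168 (grip it there). Body either 50 or 65 across, else all alike; which this one is is not told: try it at the mouth. Origin: centre of its foot, z up its axis. May be absent.
- bottle_d: white stoneware bottle, 168 tall, 0.34 kg, with a heavy steel foot 16 high: round body 60 tall, shoulder up to 80, neck 22 across, cork stopper 28 across from 110 to 168 (grip it there). Body either 50 or 65 across, else all alike; which this one is is not told: try it at the mouth. Origin: centre of its foot, z up its axis. May be absent.
- bottle_e: white stoneware bottle, 168 tall, 0.34 kg, with a heavy steel foot 16 high: round body 60 tall, shoulder up to 80, neck 22 across, cork stopper 28 across from 110 to 168 (grip it there). Body either 50 or 65 across, else all alike; which this one is is not told: try it at the mouth. Origin: centre of its foot, z up its axis. May be absent.
- bottle_f: white stoneware bottle, 168 tall, 0.34 kg, with a heavy steel foot 16 high: round body 60 tall, shoulder up to 80, neck 22 across, cork stopper 28 across from 110 to 168 (grip it there). Body either 50 or 65 across, else all alike; which this one is is not told: try it at the mouth. Origin: centre of its foot, z up its axis. May be absent.
- mug: white mug, 76 across, 85 tall, handle at its +y; origin: centre of its underside; a bystander, to be left alone
- bowl: white bowl, 130 across, 55 tall; origin: centre of its underside; a bystander, to be left alone
- jar: glass jar with steel lid, 68 across, 100 tall; origin: centre of its underside; a bystander, to be left alone
- cup: green glass cup, 72 across, 75 tall; origin: centre of its underside; a bystander, to be left alone
- butter: white butter dish, 120 x 70 x 45 tall; origin: centre of its underside; a bystander, to be left alone
Mind the look-alikes: they are no part of the job. What is shaped like the bottle_d but red is not meant.

How it is judged (in metres and radians):
On the way:
1. the keeper bar is slid open (more than 55 mm) (value of joint bar above 0.055 m), for 0.1 s.
At the end, for the whole second after the job is handed in: Every bottle present stands upright (within 0.15 rad), at rest, in the lane (foot centre 18 to 175 mm past the mouth) or across both rails of the ledge (within 12 mm of its middle line, where only a fat one can stand); the bar is shut to within 12 mm (value of joint bar below 0.012 m and ((x of bottle_a in the frame of rack between 0.018 and 0.175 m and y of bottle_a in the frame of rack between -0.02 and 0.02 m and z of bottle_a in the frame of rack below 0.025 m) or (x of bottle_a in the frame of ledge between -0.012 and 0.012 m and y of bottle_a in the frame of ledge between -0.125 and 0.125 m and z of bottle_a in the frame of ledge between 0.052 and 0.075 m)) and angle between each of bottle_a, bottle_b, bottle_c, bottle_d, bottle_e, bottle_f's own z axis and vertical below 0.15 rad and linear speed of each of bottle_a, bottle_b, bottle_c, bottle_d, bottle_e, bottle_f below 0.02 m/s and ((x of bottle_b in the frame of rack between 0.018 and 0.175 m and y of bottle_b in the frame of rack between -0.02 and 0.02 m and z of bottle_b in the frame of rack below 0.025 m) or (x of bottle_b in the frame of ledge between -0.012 and 0.012 m and y of bottle_b in the frame of ledge between -0.125 and 0.125 m and z of bottle_b in the frame of ledge between 0.052 and 0.075 m)) and ((x of bottle_c in the frame of rack between 0.018 and 0.175 m and y of bottle_c in the frame of rack between -0.02 and 0.02 m and z of bottle_c in the frame of rack below 0.025 m) or (x of bottle_c in the frame of ledge between -0.012 and 0.012 m and y of bottle_c in the frame of ledge between -0.125 and 0.125 m and z of bottle_c in the frame of ledge between 0.052 and 0.075 m)) and ((x of bottle_d in the frame of rack between 0.018 and 0.175 m and y of bottle_d in the frame of rack between -0.02 and 0.02 m and z of bottle_d in the frame of rack below 0.025 m) or (x of bottle_d in the frame of ledge between -0.012 and 0.012 m and y of bottle_d in the frame of ledge between -0.125 and 0.125 m and z of bottle_d in the frame of ledge between 0.052 and 0.075 m)) and ((x of bottle_e in the frame of rack between 0.018 and 0.175 m and y of bottle_e in the frame of rack between -0.02 and 0.02 m and z of bottle_e in the frame of rack below 0.025 m) or (x of bottle_e in the frame of ledge between -0.012 and 0.012 m and y of bottle_e in the frame of ledge between -0.125 and 0.125 m and z of bottle_e in the frame of ledge between 0.052 and 0.075 m)) and ((x of bottle_f in the frame of rack between 0.018 and 0.175 m and y of bottle_f in the frame of rack between -0.02 and 0.02 m and z of bottle_f in the frame of rack below 0.025 m) or (x of bottle_f in the frame of ledge between -0.012 and 0.012 m and y of bottle_f in the frame of ledge between -0.125 and 0.125 m and z of bottle_f in the frame of ledge between 0.052 and 0.075 m))); the robot touches nothing.
It fails at once if the mug is tipped over or carried off (more than 10 cm) (angle between mug's own z axis and vertical above 0.6 rad or distance of mug from where it was at the start of the episode above 0.1 m).
It fails at once if the bowl is tipped over or carried off (more than 10 cm) (angle between bowl's own z axis and vertical above 0.6 rad or distance of bowl from where it was at the start of the episode above 0.1 m).
It fails at once if the jar is tipped over or carried off (more than 10 cm) (angle between jar's own z axis and vertical above 0.6 rad or distance of jar from where it was at the start of the episode above 0.1 m).
It fails at once if the cup is tipped over or carried off (more than 10 cm) (angle between cup's own z axis and vertical above 0.6 rad or distance of cup from where it was at the start of the episode above 0.1 m).
It fails at once if the butter is tipped over or carried off (more than 10 cm) (angle between butter's own z axis and vertical above 0.6 rad or distance of butter from where it was at the start of the episode above 0.1 m).
Of bottle_a, bottle_b, bottle_c, bottle_d, bottle_e, bottle_f only 4 to 5 are there at a start; the rules pass over those that are not, and their reading is None.
At some moment in a run one of bottle_a, bottle_b, bottle_c, bottle_d, bottle_e, bottle_f may be knocked a few centimetres aside while the robot is not near it.
Once in a run the grip may slacken for a moment while it holds something.
It also fails if it takes over 210 s, if anything falls off the work surface, if the arm or the gripper's body presses on something with over 40 N, if the wrist force passes 120 N, or if a joint passes its speed limit or range.

## Working session

There is one attempt and no reset: what is moved stays moved. The work goes in short steps, Python scripts to look and compute and a shell command to move; the robot and the scene stay as the last step left them, time stands still between calls to the robot, and variables do not carry over. Pictures are saved under pics/ and viewed, at most 14 in all, crops included, and the job is handed in when it is done.

```bash
mkdir -p pics; ls; cat > h.py <<'E'
import numpy as np,cv2
from station import r
def cap(n,f=None):
    s=r.sense(); c=r.capture(n)
    if n=='wrist':
        T=np.array(c['T_tool_cam']);R=np.array(s['ee_rot']);c['origin']=R@T[:3,3]+np.array(s['tcp_pos']);c['orientation']=R@T[:3,:3]
    if f: cv2.imwrite(f,c['pixels'][:,:,::-1])
    return c
def ray(c,u,v):
    f=240/np.tan(np.radians(c['fovy'])/2)
    d=np.array(c['orientation'])@np.array([(u-c['cx'])/f,(v-c['cy'])/f,1]);return np.array(c['origin']),d/np.linalg.norm(d)
def plane(c,u,v,z):
    o,d=ray(c,u,v);return o+d*(z-o[2])/d[2]
def proj(c,p):
    f=240/np.tan(np.radians(c['fovy'])/2)
    q=np.array(c['orientation']).T@(np.array(p)-np.array(c['origin']));return q[0]/q[2]*f+c['cx'],q[1]/q[2]*f+c['cy']
def tri(a,ua,b,ub):
    o1,d1=ray(a,*ua);o2,d2=ray(b,*ub)
    t=np.linalg.lstsq(np.c_[d1,-d2],o2-o1,rcond=None)[0];p,q=o1+d1*t[0],o2+d2*t[1];return (p+q)/2,np.linalg.norm(p-q)
E
python3 - <<'E'
from h import *
for n in('side','top'):
    c=cap(n,f'pics/{n}0.png');print(n,c['fovy'],c['cx'],c['cy'],np.round(c['origin'],3),np.round(c['orientation'],3).tolist())
print(r.tip_extent,r.sense())
E
```

```text
pics
side 52.61717188499982 321.22007941400017 236.94164022892608 [0.074 0.767 0.988] [[-0.835, -0.389, 0.39], [-0.551, 0.575, -0.605], [0.011, -0.72, -0.694]]
top 55.54705426951379 322.033091050105 241.31173072473462 [ 0.518 -0.026  1.167] [[0.028, -0.999, 0.047], [-1.0, -0.028, -0.0], [0.001, -0.047, -0.999]]
0.008 {'time_s': 0.1, 'joints': array([-5.01575462e+01,  2.20869990e+01,  3.88767648e-01, -2.44428466e-02,
       -6.84113276e+01, -1.48143224e+01]), 'joint_velocities': array([-0.00891333, -0.09988952,  0.09402812,  0.08468736,  0.03173941,
        0.03428306]), 'effort': array([-2.91528513e-04, -3.91689885e+01,  1.87933445e+01,  4.23196033e+00,
        1.34052633e-02, -8.28487146e-05]), 'tcp_pos': array([ 0.26419034, -0.56585191,  0.22957238]), 'ee_rot': array([[-9.06166685e-01, -4.22919722e-01, -9.20486370e-04],
       [-4.22920711e-01,  9.06165055e-01,  1.72229674e-03],
       [ 1.05719323e-04,  1.94998068e-03, -9.99998093e-01]]), 'wrist_force': array([-0.07882857, -0.34824568,  0.76219486]), 'moment': array([ 0.01439135,  0.04029913, -0.02808461]), 'gripper_force': 0.0, 'gripper_width': 1.0017188091565188}
```

View pics/side0.png

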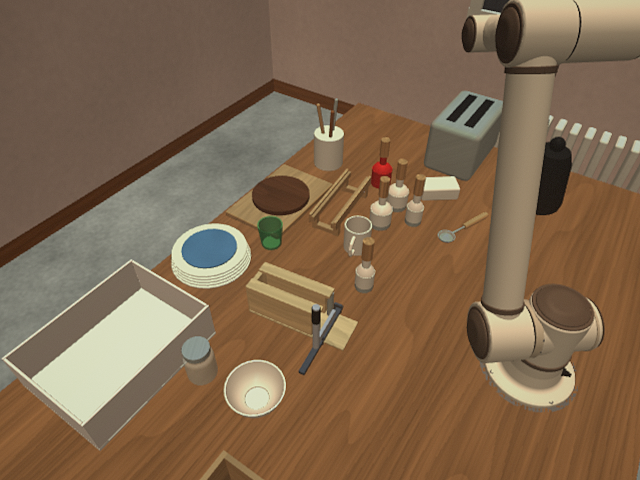

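View pics/top0.png

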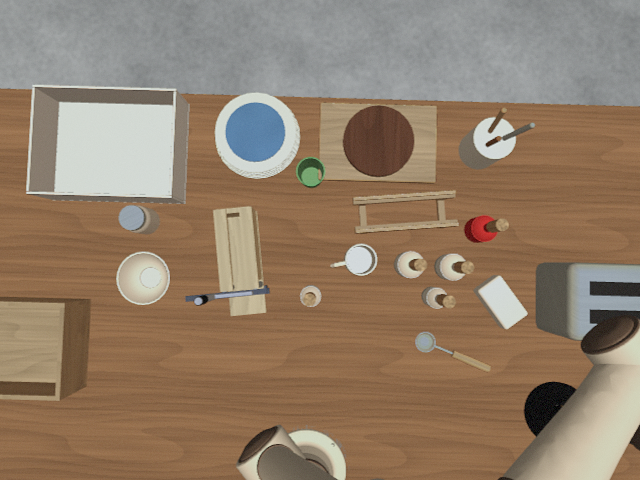

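Seen: four white-bodied bottles (top view corks about (310,298), (419,265), (449,301), (466,268)), a red decoy at (482,229), the rack at (240,260) with its knob at (201,300), and the ledge at (405,212). I'll triangulate roughly first.

```bash
python3 - <<'E'
from h import *
t=cap('top');s=cap('side');w=cap('wrist')
for n,a,b in[('b1',(310,298),(368,241)),('b2',(419,265),(384,180)),('b3',(449,301),(419,178)),('b4',(466,268),(402,163)),('red',(502,225),(384,142)),('knob',(202,300),(316,309))]:
    p,e=tri(t,a,s,b);print(n,p.round(3),round(e,3))
for n,p,z in[('rack roofL far',(213,209),.098),('roofR far',(250,206),.098),('floor frontL',(231,316),.006),('floor frontR',(266,312),.006),('ledge',(355,198),.067),('',(456,191),.067),('',(358,233),.067),('',(458,226),.067),('mug',(361,260),.085),('bowl',(143,278),.05),('box',(75,350),.1)]: print(n,plane(t,*p,z).round(3))
print(np.array(w['T_tool_cam']).round(3),w['fovy'])
c=np.vstack([cv2.resize(t['pixels'][195:320,180:290],None,fx=4,fy=4)]);d=cv2.resize(t['pixels'][180:300,345:465],None,fx=3,fy=3)
d=cv2.copyMakeBorder(d,0,500-360,0,0,0);cv2.imwrite('pics/c1.png',np.hstack([c,d])[:,:,::-1])
E
```

```text
b1 [ 0.438 -0.004  0.162] 0.004
b2 [ 0.518 -0.24   0.164] 0.001
b3 [ 0.442 -0.308  0.161] 0.001
b4 [ 0.515 -0.344  0.162] 0.001
red [ 0.614 -0.425  0.154] 0.003
knob [0.428 0.235 0.158] 0.0
rack roofL far [0.637 0.233 0.098]
roofR far [0.646 0.146 0.098]
floor frontL [0.377 0.199 0.006]
floor frontR [0.389 0.111 0.006]
ledge [ 0.677 -0.103  0.067]
 [ 0.701 -0.348  0.067]
 [ 0.592 -0.112  0.067]
 [ 0.616 -0.354  0.067]
mug [ 0.527 -0.119  0.085]
bowl [0.468 0.409 0.05 ]
box [0.3   0.539 0.1  ]
[[ 0.    -0.956 -0.294  0.081]
 [ 1.     0.    -0.     0.   ]
 [ 0.    -0.294  0.956 -0.154]
 [ 0.     0.     0.     1.   ]] 66.47472376758333
```

View pics/c1.png

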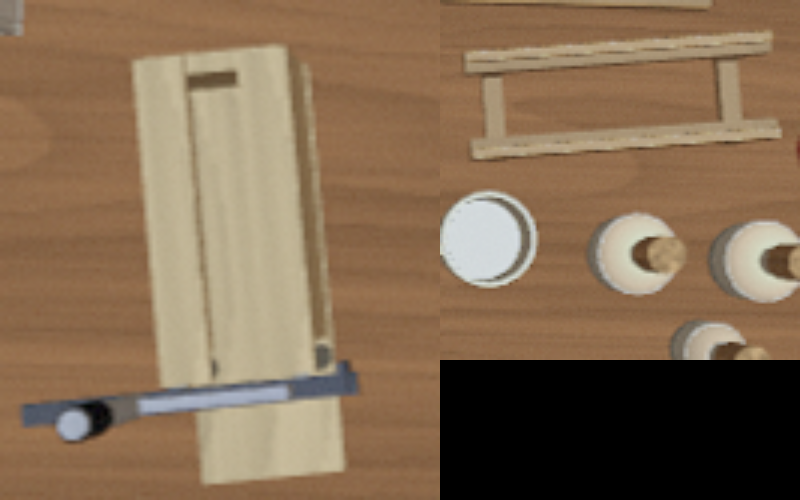

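Four bottles are present. Judging by body width in the top view, b2 and b4 look fat and b1 and b3 slim. The rack's yaw is about 7°. Next I'll move in with the wrist camera to refine this.

```bash
python3 -m jog '1 0 0 60 0; 1 30 30 60 -9; 1 30 50 30 -9; 1 30 60 0 0; 1 20 60 0 0'; python3 -m jog '1 0 40 0 0;1 0 0 0 0'; python3 - <<'E'
from h import *
c=cap('wrist','pics/w1.png');s=r.sense();print(s['tcp_pos'].round(4),s['ee_rot'].round(3).tolist())
for n,p in dict(b2=(.518,-.24,.168),b3=(.442,-.308,.168),b4=(.515,-.344,.168)).items():print(n,proj(c,p))
E
```

```text
time_s: 0.88
tcp_pos: [0.3671, -0.3762, 0.3701]
ee_rot: [[-0.993, -0.122, 0.001], [-0.122, 0.993, 0.0], [-0.001, 0.0, -1.0]]
wrist_force: [1.1, 0.4, 0.8]
gripper_width: 0.998
gripper_force: 0.0
time_s: 1.12
tcp_pos: [0.3663, -0.3358, 0.3711]
ee_rot: [[-0.992, -0.126, 0.002], [-0.126, 0.992, -0.001], [-0.002, -0.001, -1.0]]
wrist_force: [-0.3, -0.4, 0.6]
gripper_width: 0.996
gripper_force: 0.0
[ 0.3664 -0.3371  0.3708] [[-0.992, -0.125, 0.001], [-0.125, 0.992, -0.001], [-0.001, -0.001, -1.0]]
b2 (np.float64(388.3656805124583), np.float64(346.109623406272))
b3 (np.float64(338.14991842307916), np.float64(277.6921060362265))
b4 (np.float64(297.0498638986843), np.float64(333.572997298248))
```

View pics/w1.png

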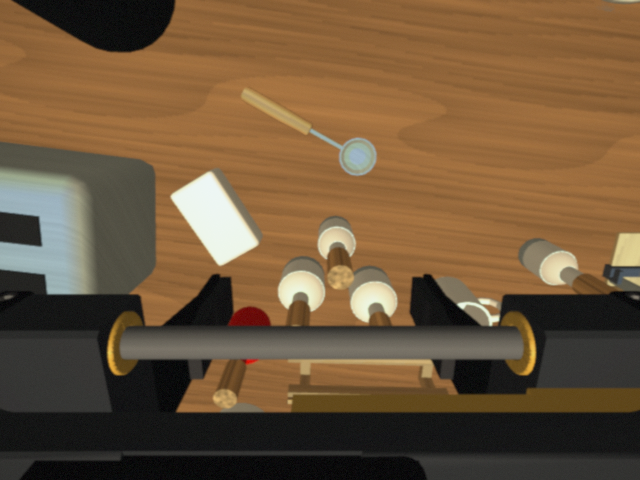

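The wrist view shows b3's body 37 px wide at (337,235). b2 at (374,295) and b4 at (301,285) are about 47 px wide, so those two are fat. b1 on the right at (548,262) looks slim. Now I'll go over the rack mouth.

```bash
python3 -m jog '1 20 62 0 0;1 20 62 0 0;1 20 62 0 0;1 20 62 0 0;1 20 62 0 0'; python3 -m jog '1 0 62 0 0;1 0 62 0 0;1 0 62 0 0;1 0 0 0 0;1 0 0 0 0'; python3 - <<'E'
from h import *
c=cap('wrist','pics/w2.png');s=r.sense();print(s['tcp_pos'].round(4),s['ee_rot'].round(3).tolist())
np.save('w2.npy',dict(o=c['origin'],R=c['orientation']),allow_pickle=True)
E
```

```text
time_s: 1.8
tcp_pos: [0.4631, -0.0394, 0.3702]
ee_rot: [[-0.993, -0.121, 0.0], [-0.121, 0.993, -0.0], [-0.0, -0.0, -1.0]]
wrist_force: [0.8, 0.5, 0.2]
gripper_width: 1.002
gripper_force: 0.0
time_s: 2.42
tcp_pos: [0.4627, 0.145, 0.3698]
ee_rot: [[-0.993, -0.122, -0.001], [-0.122, 0.993, -0.001], [0.001, -0.001, -1.0]]
wrist_force: [0.4, -0.5, -0.9]
gripper_width: 0.998
gripper_force: 0.0
[0.4627 0.1444 0.37  ] [[-0.993, -0.121, -0.0], [-0.121, 0.993, -0.001], [0.0, -0.001, -1.0]]
```

View pics/w2.png

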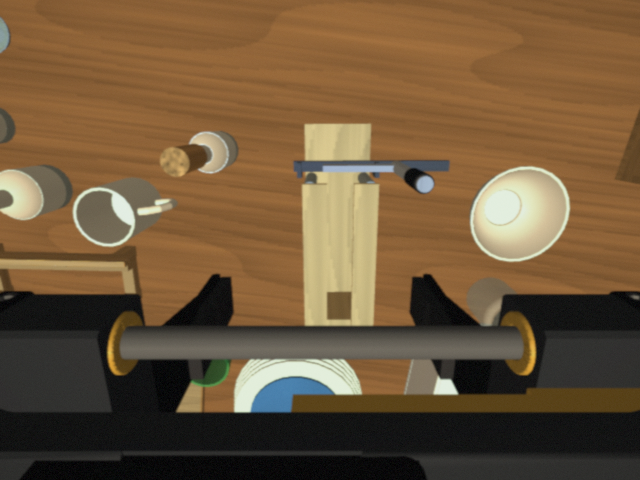

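The lane is nearly vertical in this image. The posts are at (311,180) and (365,179), the knob's top at (424,183), and the floor's front edge at row 124. I'll crop for precision.

```bash
python3 - <<'E'
import cv2
i=cv2.imread('pics/w2.png');cv2.imwrite('pics/c2.png',cv2.resize(i[115:235,290:450],None,fx=5,fy=5,interpolation=cv2.INTER_CUBIC))
E
```

```text
(no output)
```

View pics/c2.png

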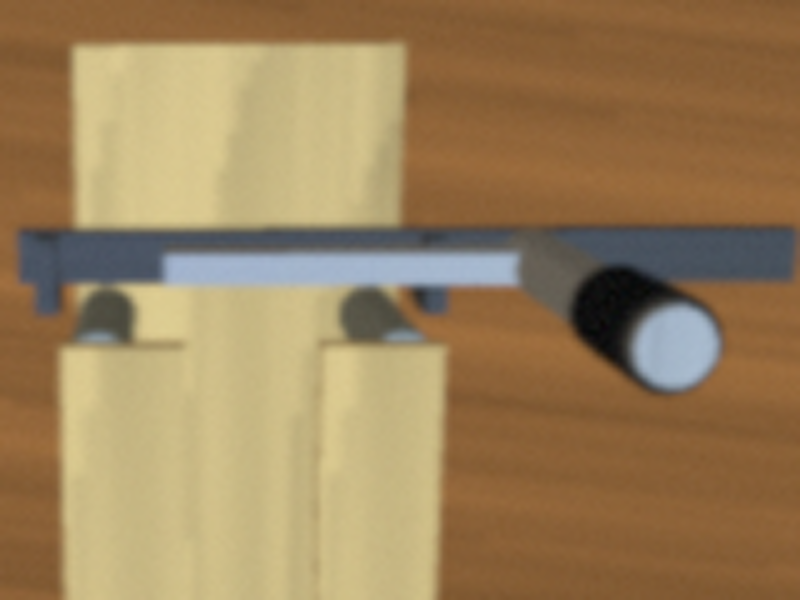

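```bash
python3 - <<'E'
from h import *
d=np.load('w2.npy',allow_pickle=True).item()
c=dict(origin=d['o'],orientation=d['R'])
w=cap('wrist');c.update(fovy=w['fovy'],cx=w['cx'],cy=w['cy'])
g=lambda X,Y,z:plane(c,290+X/5,115+Y/5,z)
fl,fr=g(73,44,.006),g(406,42,.006)
a,b,e,f=g(60,345,.098),g(183,345,.098),g(322,345,.098),g(445,345,.098)
print('floor',fl,fr,np.linalg.norm(fl-fr));print('roof',a,f,np.linalg.norm(a-f),'slot',b,e,np.linalg.norm(b-e))
for P,Q in((fl,fr),(a,f)): v=Q-P;print('yaw',np.degrees(np.arctan2(-v[0],v[1])))
fc=(fl+fr)/2;rc=(a+f)/2;v=rc-fc;print('floor->roof',v,np.linalg.norm(v[:2]),np.degrees(np.arctan2(v[1],v[0])))
s0=plane(c,327,292,.098);s1=plane(c,351,292,.098);v=(s0+s1)/2-(b+e)/2;print('slotdir',np.degrees(np.arctan2(v[1],v[0])),np.linalg.norm(v))
yaw=np.radians(7.0);ex=np.array([np.cos(yaw),np.sin(yaw),0]);ey=np.array([-ex[1],ex[0],0])
print('mouth from floor',fc+65*ex/1000,'from roof',rc-.002*ex)
k=g(676,346,.170);m=(fc+.065*ex+rc-.002*ex)/2;print('knob',k,'rack',(k-m)@ex,(k-m)@ey)
E
```

```text
floor [0.38885047 0.11309939 0.006     ] [0.37732149 0.20261622 0.006     ] 0.09025618645864836
roof [0.45509505 0.12139419 0.098     ] [0.44409726 0.21072324 0.098     ] 0.09000350472734767 slot [0.45158094 0.14993739 0.098     ] [0.44761031 0.18218866 0.098     ] 0.032494771488740554
yaw 7.3387892443452065
yaw 7.018679766524596
floor->roof [0.06651017 0.00820091 0.092     ] 0.06701386314379092 7.029267527028525
slotdir 7.104366826415178 0.13889197830295394
mouth from floor [0.44760148 0.16577931 0.006     ] from roof [0.44761106 0.16581498 0.098     ]
knob [0.428374   0.24258097 0.17      ] rack -0.009731317456020664 0.07855531631995709
```

Measured: mouth at (0.4476, 0.1658), yaw 7.05°. Floor and roof give the same answer, and the widths match at 90 and 32.5 mm. The knob is at (0.4284, 0.2426), so the bar is about 20 mm open now. Gripping the knob and opening.

```bash
python3 -m jog '1 -20 50 0 0;1 -14 48 -50 0;1 0 0 -60 0;1 0 0 -60 0;1 0 0 -40 0'; python3 -m jog '1 0 0 -21 0;1 0 0 0 0;0 0 0 0 0;0 0 0 0 0;0 0 0 0 0'
```

```text
time_s: 3.15
tcp_pos: [0.4295, 0.2357, 0.1637]
ee_rot: [[-0.993, -0.12, -0.002], [-0.12, 0.993, -0.002], [0.002, -0.001, -1.0]]
wrist_force: [0.6, 0.0, -0.3]
gripper_width: 1.0
gripper_force: 0.0
time_s: 3.78
tcp_pos: [0.4302, 0.2382, 0.1459]
ee_rot: [[-0.992, -0.122, 0.001], [-0.122, 0.992, 0.001], [-0.002, 0.001, -1.0]]
wrist_force: [-0.2, -0.8, 0.5]
gripper_width: 0.742
gripper_force: 0.0
```

```bash
python3 -m jog '0 0 0 0 0;0 0 0 0 0;0 0 0 0 0;0 0 0 0 0;0 0 0 0 0'; python3 -m jog '0 -1 10 0 0;0 -1 12 0 0;0 -2 14 0 0;0 -2 14 0 0;0 -1 12 0 0' ; python3 -m jog '0 0 3 0 0;0 0 0 0 0;0 0 0 0 0'
```

```text
time_s: 4.4
tcp_pos: [0.4298, 0.2382, 0.1449]
ee_rot: [[-0.992, -0.122, 0.0], [-0.122, 0.992, 0.001], [-0.0, 0.001, -1.0]]
wrist_force: [-0.3, 1.9, -1.2]
gripper_width: 0.22
gripper_force: 30.0
time_s: 5.03
tcp_pos: [0.4219, 0.3007, 0.1449]
ee_rot: [[-0.992, -0.123, -0.001], [-0.123, 0.992, -0.001], [0.002, -0.001, -1.0]]
wrist_force: [-4.7, -2.1, 4.3]
gripper_width: 0.218
gripper_force: 30.0
time_s: 5.4
tcp_pos: [0.4216, 0.3038, 0.1449]
ee_rot: [[-0.992, -0.123, -0.002], [-0.123, 0.992, 0.0], [0.002, 0.0, -1.0]]
wrist_force: [-7.3, -0.6, 4.8]
gripper_width: 0.22
gripper_force: 30.0
```

```bash
python3 -m jog '1 0 0 0 0;1 0 0 0 0;1 0 0 0 0;1 0 0 0 0;1 0 0 40 0'; python3 -m jog '1 0 -60 50 0;1 0 -62 0 0;1 0 -62 0 0;1 0 -62 0 0;1 7 -62 0 0';cat > loc.py <<'E'
from h import *
def corks(c,z=.168,show=True):
    h=cv2.cvtColor(c['pixels'],cv2.COLOR_RGB2HSV)
    w=((h[...,1]<75)&(h[...,2]>130)).astype(np.uint8)   # pale bodies
    n,l,st,ce=cv2.connectedComponentsWithStats(w)
    for i in range(1,n):
        if 80<st[i,4]<4000: print(ce[i].round(1),st[i].tolist(),plane(c,*ce[i],.06).round(3))
E
python3 - <<'E'
from loc import *
d=np.load('w2.npy',allow_pickle=True).item()
c=cap('wrist','pics/w3.png');o=dict(c,origin=d['o'],orientation=d['R'])
print('b1 from w2',plane(o,174,162,.168));print(r.sense()['tcp_pos'],proj(c,plane(o,174,162,.168)))
corks(cap('top','pics/t3.png'))
E
```

```text
time_s: 6.02
tcp_pos: [0.4215, 0.3014, 0.1825]
ee_rot: [[-0.993, -0.122, -0.005], [-0.122, 0.993, -0.006], [0.006, -0.005, -1.0]]
wrist_force: [0.0, 0.0, 0.6]
gripper_width: 0.704
gripper_force: 0.0
time_s: 6.65
tcp_pos: [0.4295, 0.0051, 0.2255]
ee_rot: [[-0.992, -0.123, 0.002], [-0.123, 0.992, 0.001], [-0.002, 0.0, -1.0]]
wrist_force: [1.2, 0.1, 0.2]
gripper_width: 0.998
gripper_force: 0.0
b1 from w2 [ 0.4370631  -0.00057552  0.168     ]
[ 4.29006381e-01 -4.12885828e-04  2.25267957e-01] (np.float64(310.38673590586694), np.float64(267.83238262524753))
[493.5 138.4] [473, 117, 43, 42, 1228] [ 0.835 -0.44   0.06 ]
[423.9 149.1] [413, 133, 22, 31, 197] [ 0.803 -0.269  0.06 ]
[404.5 194.9] [353, 191, 102, 9, 221] [ 0.689 -0.224  0.06 ]
[133.7 217.7] [118, 205, 33, 28, 658] [0.614 0.434 0.06 ]
[235.9 249.8] [213, 207, 51, 85, 3068] [0.543 0.183 0.06 ]
[391.1 227.6] [356, 224, 77, 9, 235] [ 0.608 -0.193  0.06 ]
[358.2 259.6] [330, 243, 48, 33, 819] [ 0.528 -0.115  0.06 ]
[142.7 277.7] [116, 251, 54, 54, 2285] [0.469 0.406 0.06 ]
[408.  264.2] [397, 251, 26, 28, 438] [ 0.52  -0.236  0.06 ]
[450.8 266.4] [440, 253, 26, 28, 458] [ 0.517 -0.34   0.06 ]
[601.  301.8] [570, 264, 70, 77, 3825] [ 0.442 -0.704  0.06 ]
[502.3 301.8] [478, 275, 50, 54, 1409] [ 0.436 -0.465  0.06 ]
[310.2 288.6] [301, 285, 19, 7, 86] [ 0.454 -0.     0.06 ]
[434.  296.9] [426, 287, 21, 22, 254] [ 0.443 -0.3    0.06 ]
[206.9 297. ] [189, 294, 37, 7, 142] [0.427 0.249 0.06 ]
[249.5 339. ] [222, 295, 66, 84, 3246] [0.33  0.142 0.06 ]
[225.1 355.9] [218, 328, 22, 54, 107] [0.288 0.199 0.06 ]
[427.1 342.4] [415, 331, 38, 23, 391] [ 0.333 -0.285  0.06 ]
[305.6 451. ] [266, 429, 80, 51, 2070] [ 0.069 -0.001  0.06 ]
[319.1 475.9] [306, 470, 25, 10, 156] [ 0.012 -0.034  0.06 ]
```

View pics/w3.png

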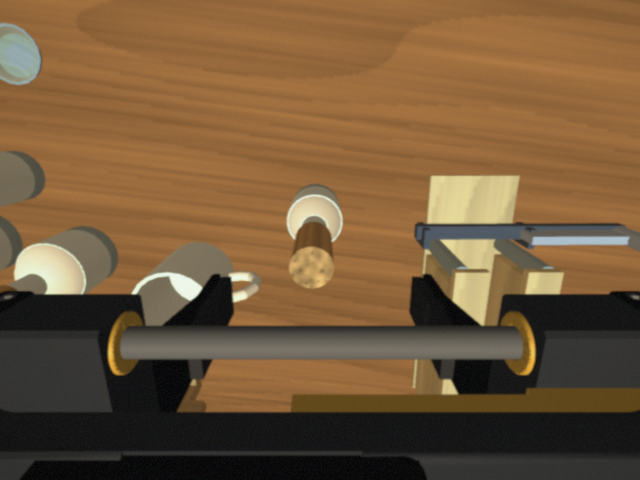

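The view shows b1's cork top at (311,268), exactly as predicted, and the bar plate clear of the mouth. Gripping b1.

```bash
python3 -m jog '1 8 0 -50 0;1 0 0 -45 0;1 0 0 0 0;0 0 0 0 0;0 0 0 0 0'; python3 -m jog '0 0 0 0 0;0 0 0 0 0;0 0 0 0 0;0 0 0 0 0;0 0 0 0 0';python3 -m jog '0 0 0 20 0;0 0 0 10 0;0 0 0 0 0'
```

```text
time_s: 7.38
tcp_pos: [0.4392, 0.0076, 0.1319]
ee_rot: [[-0.992, -0.123, 0.004], [-0.123, 0.992, 0.001], [-0.004, 0.001, -1.0]]
wrist_force: [1.1, -1.0, 0.1]
gripper_width: 0.854
gripper_force: 0.0
time_s: 8.0
tcp_pos: [0.4375, 0.0068, 0.1297]
ee_rot: [[-0.993, -0.122, -0.001], [-0.122, 0.993, 0.0], [0.001, 0.0, -1.0]]
wrist_force: [0.4, -0.2, -3.1]
gripper_width: 0.314
gripper_force: 30.0
time_s: 8.38
tcp_pos: [0.4379, 0.0071, 0.1602]
ee_rot: [[-0.993, -0.122, 0.001], [-0.122, 0.993, 0.001], [-0.001, 0.001, -1.0]]
wrist_force: [0.2, 0.1, -3.3]
gripper_width: 0.311
gripper_force: 30.0
```

```bash
cat > rk.py <<'E'
from h import *
y=np.radians(7.05);ex=np.array([np.cos(y),np.sin(y)]);ey=np.array([-ex[1],ex[0]])
s=r.sense();d=s['tcp_pos'][:2]-np.array([.4476,.1658]);g=s['tcp_pos'][2]
print('rack x %.1f y %.1f z %.1f'%(d@ex*1e3,d@ey*1e3,g*1e3),'F',s['wrist_force'].round(1),'w',round(s['gripper_width'],3),'t',s['time_s'])
E
python3 -m jog '0 -22 0 0 0;0 -23 30 0 0;0 0 40 0 0;0 0 40 0 0;0 0 42 0 0'; python3 -m jog '0 0 0 -12 0;0 0 0 -8 0;0 0 0 0 0;0 0 0 0 0'; python3 rk.py
```

```text
time_s: 9.0
tcp_pos: [0.392, 0.1598, 0.1593]
ee_rot: [[-0.993, -0.122, -0.001], [-0.122, 0.993, -0.001], [0.001, -0.0, -1.0]]
wrist_force: [0.6, -0.6, -3.4]
gripper_width: 0.316
gripper_force: 30.0
time_s: 9.5
tcp_pos: [0.3929, 0.1582, 0.14]
ee_rot: [[-0.993, -0.121, 0.0], [-0.121, 0.993, -0.0], [-0.0, -0.0, -1.0]]
wrist_force: [0.4, -0.1, -2.6]
gripper_width: 0.314
gripper_force: 30.0
rack x -55.2 y -0.8 z 140.0 F [ 0.4 -0.1 -2.6] w 0.314 t 9.5
```

```bash
python3 -m jog '0 12 2.2 0 0;0 16 2 0 0;0 16 2 0 0;0 16 2 0 0;0 0 0 0 0'; python3 rk.py
```

```text
time_s: 10.12
tcp_pos: [0.4543, 0.1674, 0.1397]
ee_rot: [[-0.993, -0.121, 0.0], [-0.121, 0.993, -0.0], [-0.0, -0.0, -1.0]]
wrist_force: [-1.1, -1.1, -3.3]
gripper_width: 0.318
gripper_force: 30.0
rack x 6.8 y 0.7 z 139.7 F [-1.1 -1.1 -3.3] w 0.318 t 10.125
```

Bottle b1 is between the posts with hardly any force, so it is slim and fits. Going deeper.

```bash
python3 -m jog '0 25 2.8 0 0;0 30 3.7 0 0;0 30 3.7 0 0;0 30 3.7 0 0;0 20 2.5 0 0'; python3 -m jog '0 6 0.7 0 0;0 0 0 -5 0;0 0 0 0 0;0 0 0 0 0'; python3 rk.py
```

```text
time_s: 10.75
tcp_pos: [0.5884, 0.1835, 0.1394]
ee_rot: [[-0.993, -0.122, -0.001], [-0.122, 0.993, -0.0], [0.001, -0.0, -1.0]]
wrist_force: [-0.4, 0.0, -3.7]
gripper_width: 0.318
gripper_force: 30.0
time_s: 11.25
tcp_pos: [0.5935, 0.1842, 0.1357]
ee_rot: [[-0.992, -0.123, 0.001], [-0.123, 0.992, 0.0], [-0.001, 0.0, -1.0]]
wrist_force: [-0.1, -0.3, 1.2]
gripper_width: 0.313
gripper_force: 30.0
rack x 147.1 y 0.4 z 135.7 F [-0.1 -0.3  1.2] w 0.313 t 11.25
```

```bash
python3 -m jog '1 0 0 0 0;1 0 0 0 0;1 0 0 0 0;1 0 0 30 0;1 0 0 60 0'; python3 -m jog '1 0 0 20 0;1 -30 -60 0 0;1 -30 -62 0 0;1 -30 -62 0 0;1 -30 -62 0 0';  python3 -m jog '1 -10 -62 0 0;1 -10 -62 0 0;1 -5 -62 0 0;1 -5 -50 0 0;1 0 0 0 0'; python3 -m jog '1 0 0 0 0;1 0 0 0 0'; python3 - <<'E'
from loc import *
c=cap('wrist','pics/w4.png');print(r.sense()['tcp_pos'],proj(c,(.442,-.308,.168)));t=cap('top','pics/t4.png')
E
```

```text
time_s: 11.88
tcp_pos: [0.5923, 0.1835, 0.2229]
ee_rot: [[-0.992, -0.122, -0.007], [-0.122, 0.993, -0.003], [0.007, -0.002, -1.0]]
wrist_force: [1.4, 0.3, 1.0]
gripper_width: 0.8
gripper_force: 0.0
time_s: 12.5
tcp_pos: [0.483, -0.042, 0.2452]
ee_rot: [[-0.992, -0.123, 0.001], [-0.123, 0.992, -0.0], [-0.001, -0.0, -1.0]]
wrist_force: [1.7, -0.4, 0.9]
gripper_width: 0.999
gripper_force: 0.0
time_s: 13.12
tcp_pos: [0.4534, -0.2787, 0.2445]
ee_rot: [[-0.993, -0.117, -0.001], [-0.117, 0.993, 0.0], [0.001, 0.0, -1.0]]
wrist_force: [-0.8, 0.1, -1.0]
gripper_width: 1.005
gripper_force: 0.0
time_s: 13.38
tcp_pos: [0.4545, -0.2748, 0.2451]
ee_rot: [[-0.992, -0.124, 0.0], [-0.124, 0.992, 0.0], [-0.0, 0.0, -1.0]]
wrist_force: [0.9, 0.3, -1.0]
gripper_width: 1.001
gripper_force: 0.0
[ 0.4545797  -0.274794    0.24520821] (np.float64(273.118877344338), np.float64(223.4987413030075))
```

```bash
python3 - <<'E'
import cv2,numpy as np
a=cv2.imread('pics/w4.png')[100:340,100:500];b=cv2.imread('pics/t4.png')[190:330,200:500]
b=cv2.resize(b,(800,373));cv2.imwrite('pics/c4.png',np.vstack([cv2.copyMakeBorder(cv2.resize(a,(375,225)),0,0,0,425,0),b]))
E
```

```text
(no output)
```

View pics/c4.png

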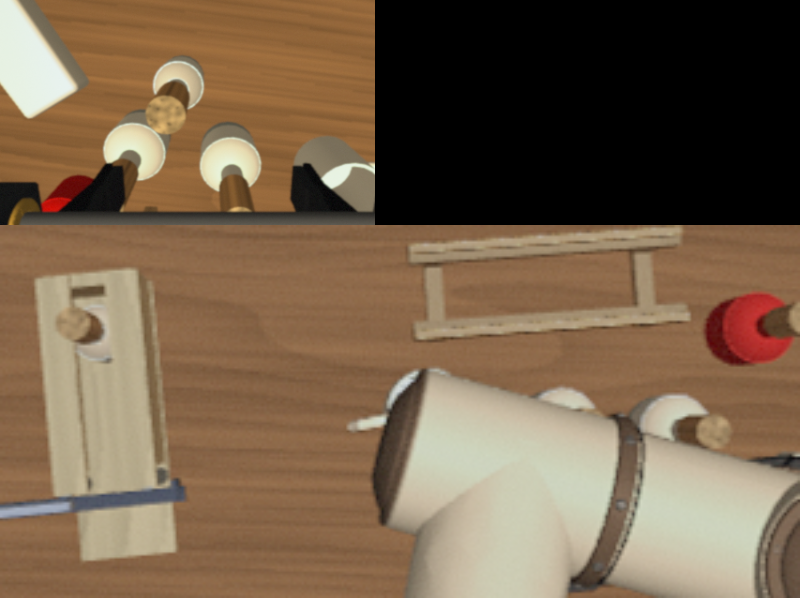

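b1 stands in the lane at the back. b3's cork shows at wrist (276,220), within about 2 mm of where it was predicted. Gripping b3.

```bash
python3 -m jog '1 -13 -32 0 0;1 0 0 -40 0;1 0 0 -40 0;1 0 0 -35 0;1 0 0 0 0'; python3 rk.py; python3 -m jog '0 0 0 0 0;0 0 0 0 0;0 0 0 0 0;0 0 0 0 0;0 0 0 0 0';python3 -m jog '0 0 0 0 0;0 0 0 20 0;0 0 0 30 0;0 0 0 0 0'
```

```text
time_s: 14.1
tcp_pos: [0.4398, -0.3065, 0.1278]
ee_rot: [[-0.992, -0.123, -0.006], [-0.123, 0.992, 0.002], [0.006, 0.003, -1.0]]
wrist_force: [0.1, -0.3, 0.5]
gripper_width: 1.002
gripper_force: 0.0
rack x -65.7 y -467.8 z 127.8 F [ 0.1 -0.3  0.5] w 1.002 t 14.1
time_s: 14.72
tcp_pos: [0.4413, -0.308, 0.1302]
ee_rot: [[-0.993, -0.122, 0.0], [-0.122, 0.993, -0.0], [-0.0, -0.0, -1.0]]
wrist_force: [0.3, -0.0, 0.5]
gripper_width: 0.517
gripper_force: 0.0
time_s: 15.22
tcp_pos: [0.4425, -0.3083, 0.1812]
ee_rot: [[-0.992, -0.122, 0.004], [-0.122, 0.992, -0.001], [-0.004, -0.002, -1.0]]
wrist_force: [1.5, 0.5, -3.6]
gripper_width: 0.313
gripper_force: 30.0
```

```bash
python3 -m jog '0 -25 10 0 0;0 -25 40 0 0;0 0 50 0 0;0 0 55 0 0;0 0 55 0 0';python3 -m jog '0 0 55 0 0;0 0 55 0 0;0 0 55 0 0;0 0 50 0 0;0 0 42 0 0';python3 -m jog '0 0 0 -20 0;0 0 0 -21 0;0 0 0 0 0;0 0 0 0 0'; python3 rk.py
```

```text
time_s: 15.85
tcp_pos: [0.3897, -0.0964, 0.1783]
ee_rot: [[-0.993, -0.121, -0.003], [-0.121, 0.993, 0.0], [0.003, 0.001, -1.0]]
wrist_force: [0.6, 0.5, -2.7]
gripper_width: 0.313
gripper_force: 30.0
time_s: 16.48
tcp_pos: [0.3899, 0.1604, 0.1783]
ee_rot: [[-0.992, -0.123, -0.003], [-0.123, 0.992, -0.001], [0.003, -0.001, -1.0]]
wrist_force: [1.6, -0.4, -3.9]
gripper_width: 0.309
gripper_force: 30.0
time_s: 16.98
tcp_pos: [0.3937, 0.161, 0.1404]
ee_rot: [[-0.992, -0.124, 0.006], [-0.124, 0.992, 0.004], [-0.006, 0.003, -1.0]]
wrist_force: [-0.1, 0.4, 8.1]
gripper_width: 0.314
gripper_force: 30.0
rack x -54.1 y 1.9 z 140.4 F [-0.1  0.4  8.1] w 0.314 t 16.975
```

```bash
python3 -m jog '0 0 0 12 0;0 0 0 0 0;0 0 0 0 0'; python3 - <<'E'
from h import *
c=cap('wrist','pics/w5.png');print(r.sense()['tcp_pos'],r.sense()['wrist_force'])
i=cv2.imread('pics/w5.png')[120:360,160:480];b=cap('side')['pixels'][200:380,240:400,::-1]
cv2.imwrite('pics/c5.png',np.hstack([cv2.resize(i,(400,300)),cv2.resize(b,(267,300))]))
E
```

```text
time_s: 17.35
tcp_pos: [0.3906, 0.1585, 0.1502]
ee_rot: [[-0.993, -0.122, -0.002], [-0.122, 0.993, -0.001], [0.002, -0.001, -1.0]]
wrist_force: [0.1, -0.7, -3.2]
gripper_width: 0.316
gripper_force: 30.0
[0.39063545 0.15858898 0.15023538] [ 0.6148212  -1.02395178 -4.15378822]
```

View pics/c5.png

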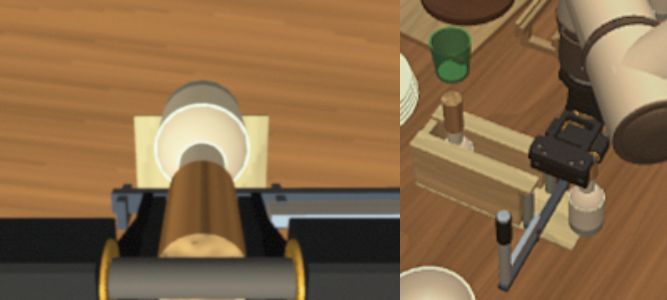

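The bottle is still gripped upright and centred on the floor strip, but it seems to have slipped down about 5 mm. I'll slide it in a little higher.

```bash
python3 -m jog '0 0 0 -4 0;0 14 2.2 0 0;0 16 2 0 0;0 16 2 0 0;0 16 2 0 0';python3 -m jog '0 0 0 0 0'; python3 rk.py
```

```text
time_s: 18.08
tcp_pos: [0.4548, 0.1675, 0.1468]
ee_rot: [[-0.993, -0.122, -0.0], [-0.122, 0.993, -0.0], [0.0, -0.0, -1.0]]
wrist_force: [0.9, 0.0, -3.2]
gripper_width: 0.313
gripper_force: 30.0
time_s: 18.2
tcp_pos: [0.4548, 0.1676, 0.1467]
ee_rot: [[-0.993, -0.121, 0.0], [-0.121, 0.993, 0.0], [-0.0, -0.0, -1.0]]
wrist_force: [0.2, -0.3, -3.6]
gripper_width: 0.316
gripper_force: 30.0
rack x 7.3 y 0.9 z 146.7 F [ 0.2 -0.3 -3.6] w 0.316 t 18.2
```

```bash
python3 -m jog '0 25 3 0 0;0 27 3.3 0 0;0 23 2.5 0 0;0 0 0 0 0;0 0 0 -3 0';python3 -m jog '0 0 0 -2 0;0 0 0 0 0'; python3 rk.py
```

```text
time_s: 18.82
tcp_pos: [0.5274, 0.1757, 0.1436]
ee_rot: [[-0.993, -0.122, -0.001], [-0.122, 0.993, -0.0], [0.001, -0.0, -1.0]]
wrist_force: [0.7, 0.2, -3.9]
gripper_width: 0.311
gripper_force: 30.0
time_s: 19.08
tcp_pos: [0.5276, 0.176, 0.1419]
ee_rot: [[-0.992, -0.123, -0.001], [-0.123, 0.992, -0.0], [0.001, -0.0, -1.0]]
wrist_force: [0.6, -0.2, -4.4]
gripper_width: 0.315
gripper_force: 30.0
rack x 80.6 y 0.3 z 141.9 F [ 0.6 -0.2 -4.4] w 0.315 t 19.075
```

```bash
python3 -m jog '0 0 0 -2 0;0 0 0 0 0'; python3 -m jog '0 0 0 -2 0;0 0 0 0 0'; python3 -m jog '0 0 0 -2 0;0 0 0 0 0'; python3 rk.py
```

```text
time_s: 19.32
tcp_pos: [0.5284, 0.1763, 0.1408]
ee_rot: [[-0.992, -0.123, 0.001], [-0.123, 0.992, 0.0], [-0.001, 0.0, -1.0]]
wrist_force: [-0.6, 0.2, 1.8]
gripper_width: 0.312
gripper_force: 30.0
time_s: 19.58
tcp_pos: [0.5291, 0.1764, 0.1407]
ee_rot: [[-0.992, -0.123, 0.003], [-0.123, 0.992, 0.0], [-0.003, 0.0, -1.0]]
wrist_force: [-4.5, -0.8, 10.0]
gripper_width: 0.312
gripper_force: 30.0
time_s: 19.82
tcp_pos: [0.53, 0.1765, 0.1407]
ee_rot: [[-0.992, -0.124, 0.005], [-0.124, 0.992, 0.001], [-0.005, 0.0, -1.0]]
wrist_force: [-5.3, -1.0, 17.6]
gripper_width: 0.315
gripper_force: 30.0
rack x 83.1 y 0.6 z 140.7 F [-5.3 -1.  17.6] w 0.315 t 19.825
```

```bash
python3 -m jog '1 0 0 3 0;1 0 0 0 0;1 0 0 0 0;1 0 0 0 0;1 0 0 30 0'; python3 -m jog '1 0 0 60 0;1 20 -20 60 0;1 20 -50 40 0;1 20 -60 40 0;1 20 -60 20 0';  python3 -m jog '1 20 -60 0 0;1 20 -60 0 0;1 15 -60 0 0;1 10 -36 0 0;1 0 0 0 0'; python3 -m jog '1 0 0 0 0;1 0 0 0 0'; python3 - <<'E'
from h import *
c=cap('wrist','pics/w6.png');s=r.sense();print(s['tcp_pos'].round(4));np.save('w6.npy',dict(o=c['origin'],R=c['orientation']),allow_pickle=True)
E
```

```text
time_s: 20.45
tcp_pos: [0.5267, 0.1752, 0.1666]
ee_rot: [[-0.993, -0.122, -0.006], [-0.122, 0.993, -0.003], [0.006, -0.003, -1.0]]
wrist_force: [0.6, 0.2, 1.0]
gripper_width: 0.796
gripper_force: 0.0
time_s: 21.08
tcp_pos: [0.6021, 0.0028, 0.3771]
ee_rot: [[-0.992, -0.124, 0.003], [-0.124, 0.992, 0.0], [-0.003, 0.0, -1.0]]
wrist_force: [1.2, 0.4, 0.0]
gripper_width: 0.997
gripper_force: 0.0
time_s: 21.7
tcp_pos: [0.6661, -0.2134, 0.3727]
ee_rot: [[-0.993, -0.118, -0.003], [-0.118, 0.993, 0.0], [0.003, 0.001, -1.0]]
wrist_force: [-0.4, 0.7, -0.4]
gripper_width: 1.0
gripper_force: 0.0
time_s: 21.95
tcp_pos: [0.6658, -0.2093, 0.3755]
ee_rot: [[-0.992, -0.124, 0.0], [-0.124, 0.992, -0.0], [-0.0, -0.0, -1.0]]
wrist_force: [0.7, -0.1, -0.2]
gripper_width: 0.999
gripper_force: 0.0
[ 0.6658 -0.2093  0.3756]
```

View pics/w6.png

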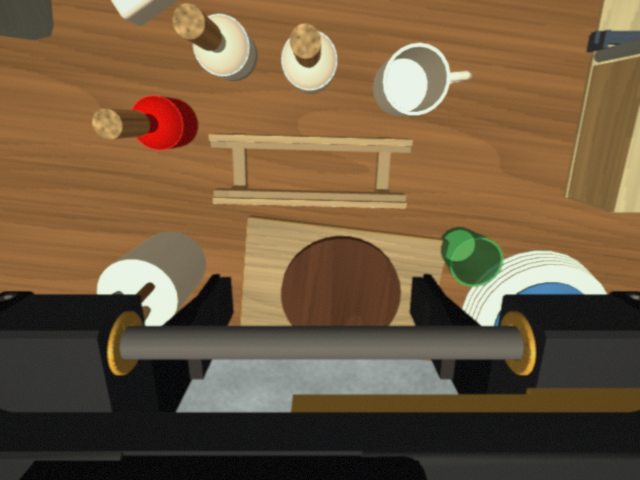

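The view shows the ledge rails at rows 135–150 and 190–207, columns 210–411. b4's cork is at (189,22) and b2's at (306,42). Zooming on both ends of the ledge.

```bash
python3 - <<'E'
import cv2,numpy as np
i=cv2.imread('pics/w6.png')
f=lambda a:cv2.resize(a,None,fx=6.5,fy=6.5,interpolation=cv2.INTER_CUBIC)
cv2.imwrite('pics/c6.png',np.hstack([f(i[128:216,205:265]),f(i[128:216,355:415])]))
E
```

```text
(no output)
```

View pics/c6.png

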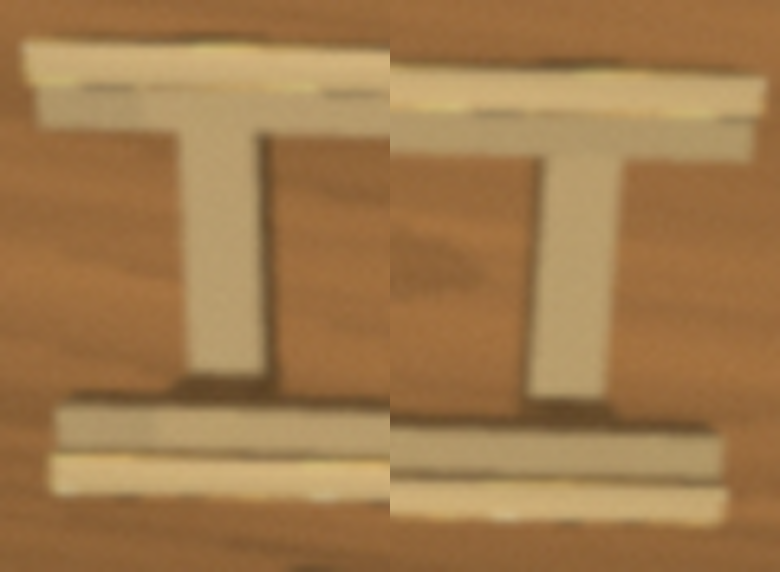

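```bash
python3 - <<'E'
from h import *
d=np.load('w6.npy',allow_pickle=True).item()
w=cap('wrist');c=dict(w,origin=d['o'],orientation=d['R'])
L=lambda X,Y,z:plane(c,205+X/6.5,128+Y/6.5,z)[:2]
R=lambda X,Y,z:plane(c,355+X/6.5,128+Y/6.5,z)[:2]
nl,nr=L(40,129,.06),R(360,161,.06);fl,fr=L(57,407,.06),R(330,434,.06)
ol,orr=L(25,40,.067),R(374,76,.067);pl,pr=L(52,495,.067),R(335,525,.067)
for a,b in((nl,nr),(fl,fr),(ol,orr),(pl,pr)): v=b-a;print('len',np.linalg.norm(v),'yaw',np.degrees(np.arctan2(-v[0],v[1])))
n=lambda v:np.linalg.norm(v)
y=np.radians(6.0);ey=np.array([-np.sin(y),np.cos(y)]);ex=np.array([ey[1],-ey[0]])
for q in((nl,nr,fl,fr),(ol,orr,pl,pr)):
    print('ctr',np.mean(q,axis=0),'gap',((q[2]+q[3])/2-(q[0]+q[1])/2)@ex)
for nme,p in(('b4',(189,22)),('b2',(306,42))): print(nme,plane(c,*p,.168))
E
```

```text
len 0.25000080785401796 yaw 5.750870666493413
len 0.24923442443381036 yaw 5.8831814441013615
len 0.24917363123417752 yaw 5.627260200420211
len 0.25030514799059983 yaw 5.7398640264634055
ctr [ 0.64927006 -0.22512536] gap 0.0538320826838042
ctr [ 0.64931657 -0.22494474] gap 0.08705565664197448
b4 [ 0.51780339 -0.34464274  0.168     ]
b2 [ 0.52077543 -0.24097452  0.168     ]
```

```bash
python3 -c "
from h import *
print(r.sense()['joints'].round(1))"; python3 -m jog '1 -20 0 0 -10.6;1 -20 -20 0 -10.6;1 -20 -20 0 -10.6;1 -20 -20 0 -10.6;1 -20 -20 0 -10.6';python3 -m jog '1 -20 -20 0 -10.6;1 -20 -20 0 -10.6;1 -8 -15 0 -10.6;1 0 0 0 -6.5;1 0 0 0 0'; python3 -c "
from h import *
print(r.sense()['joints'].round(1))"
```

```text
[ -4.2  27.1  28.6  -0.  -91.4 -78.7]
time_s: 22.68
tcp_pos: [0.5652, -0.2902, 0.3756]
ee_rot: [[-0.692, 0.722, 0.001], [0.722, 0.692, -0.0], [-0.001, 0.0, -1.0]]
wrist_force: [-0.7, 0.3, -0.3]
gripper_width: 1.003
gripper_force: 0.0
time_s: 23.3
tcp_pos: [0.5178, -0.345, 0.3755]
ee_rot: [[-0.102, 0.995, 0.001], [0.995, 0.102, -0.0], [-0.0, 0.001, -1.0]]
wrist_force: [-0.3, -0.6, 0.5]
gripper_width: 0.997
gripper_force: 0.0
[ -18.8   18.6   15.6   -0.   -87.  -155.4]
```

Jaws are now aligned across the ledge. Ledge centre is (0.6493, −0.2251) at yaw 5.75°, and the measured gap is 53.8 mm. Descending on b4.

```bash
python3 -m jog '1 0 0 -60 0;1 0 0 -60 0;1 0 0 -60 0;1 0 0 -40 0;1 0 0 -26 0'; python3 -m jog '1 0 0 0 0;0 0 0 0 0;0 0 0 0 0;0 0 0 0 0;0 0 0 0 0';python3 -m jog '0 0 0 0 0;0 0 0 0 0;0 0 0 0 0;0 0 0 20 0;0 0 0 0 0'
```

```text
time_s: 23.92
tcp_pos: [0.5172, -0.3445, 0.1268]
ee_rot: [[-0.103, 0.995, -0.003], [0.995, 0.103, 0.001], [0.001, -0.003, -1.0]]
wrist_force: [0.1, -0.0, -0.4]
gripper_width: 0.997
gripper_force: 0.0
time_s: 24.55
tcp_pos: [0.518, -0.3456, 0.1296]
ee_rot: [[-0.1, 0.995, 0.001], [0.995, 0.1, -0.0], [-0.0, 0.001, -1.0]]
wrist_force: [-0.5, 0.4, -0.2]
gripper_width: 0.63
gripper_force: 0.0
time_s: 25.18
tcp_pos: [0.5188, -0.346, 0.1505]
ee_rot: [[-0.1, 0.995, 0.003], [0.995, 0.1, -0.002], [-0.002, 0.003, -1.0]]
wrist_force: [0.3, -0.7, -1.1]
gripper_width: 0.064
gripper_force: 0.0
```

Grasp missed, with the jaws at 0.064. I'll raise and look, since a bottle may have been knocked.

```bash
python3 -m jog '0 0 0 60 0;1 0 0 60 0;1 0 0 60 0;1 0 0 40 0;1 0 0 0 0'; python3 - <<'E'
from h import *
c=cap('wrist','pics/w7.png');s=r.sense();print(s['tcp_pos'].round(4));np.save('w7.npy',dict(o=c['origin'],R=c['orientation']),allow_pickle=True)
S=cap('side','pics/s7.png');T=cap('top','pics/t7.png')
a=cv2.resize(c['pixels'],(400,300));b=S['pixels'][120:270,320:520];b=cv2.resize(b,(400,300));t=cv2.resize(T['pixels'][180:330,340:540],(400,300))
cv2.imwrite('pics/c7.png',np.vstack([np.hstack([a,b]),np.hstack([t,t*0])])[:,:,::-1])
E
```

```text
time_s: 25.8
tcp_pos: [0.5188, -0.3461, 0.3726]
ee_rot: [[-0.1, 0.995, 0.007], [0.995, 0.1, -0.003], [-0.004, 0.007, -1.0]]
wrist_force: [0.6, -0.2, -0.4]
gripper_width: 0.388
gripper_force: 0.0
[ 0.5181 -0.3455  0.3697]
```

View pics/c7.png

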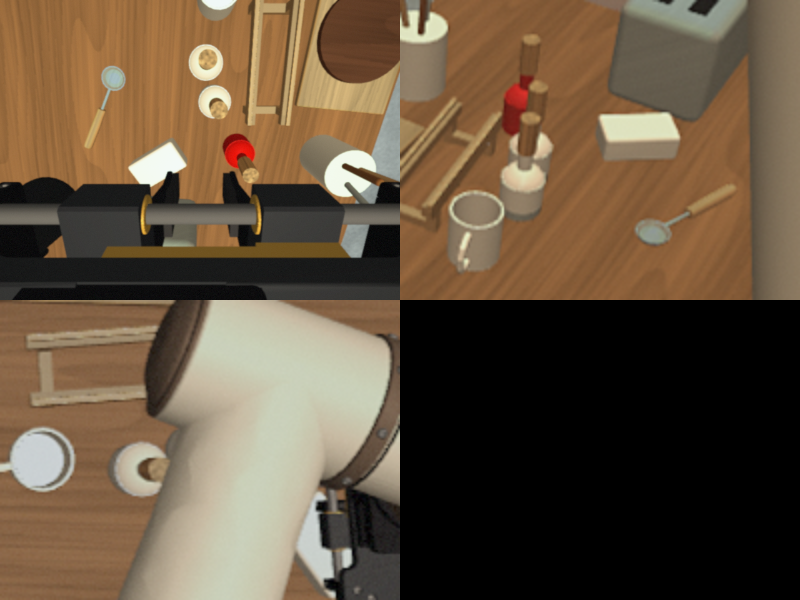

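b4 was knocked about 4 cm aside but still stands upright, next to b2. Its cork is at wrist pixel ≈(350,174) and b2's at ≈(331,96).

```bash
python3 - <<'E'
from h import *
d=np.load('w7.npy',allow_pickle=True).item()
w=cap('wrist');c=dict(w,origin=d['o'],orientation=d['R']);S=cap('side')
for n,p in(('b2',(331,96)),('b4',(350,174))): print(n,plane(c,*p,.168).round(4))
for n,p,q in(('b2',(331,96),(320+130*.5,120+119*.5)),('b4',(350,174),(320+137*.5,120+87*.5))): print(tri(c,p,S,q))
im=cv2.imread('pics/w7.png');h=cv2.cvtColor(im,cv2.COLOR_BGR2HSV)
for (u,v) in((331,96),(350,174),(331,112),(340,150),(300,60)): print(u,v,h[v,u])
E
```

```text
b2 [ 0.5191 -0.2435  0.168 ]
b4 [ 0.5453 -0.3127  0.168 ]
(array([ 0.51803137, -0.2436752 ,  0.16391501]), np.float64(0.002434586627913448))
(array([ 0.5440938 , -0.31329186,  0.16692127]), np.float64(0.0027163093674667485))
331 96 [ 19 125 198]
350 174 [ 19 125 192]
331 112 [ 32  50 224]
340 150 [ 30  31 243]
300 60 [ 15 153 157]
```

```bash
python3 -m jog '1 27 32.5 0 0;1 0 0 -60 0;1 0 0 -60 0;1 0 0 -60 0;1 0 0 -40 0'; python3 -m jog '1 0 0 -20 0;1 0 0 0 0;0 0 0 0 0;0 0 0 0 0;0 0 0 0 0';python3 -m jog '0 0 0 0 0;0 0 0 0 0;0 0 0 0 0;0 0 0 0 0'
```

```text
time_s: 26.68
tcp_pos: [0.5427, -0.3122, 0.1445]
ee_rot: [[-0.1, 0.995, -0.006], [0.995, 0.1, 0.002], [0.003, -0.006, -1.0]]
wrist_force: [0.3, 0.5, 0.6]
gripper_width: 0.998
gripper_force: 0.0
time_s: 27.3
tcp_pos: [0.5452, -0.3132, 0.1301]
ee_rot: [[-0.1, 0.995, 0.002], [0.995, 0.1, -0.001], [-0.001, 0.002, -1.0]]
wrist_force: [0.7, 0.7, 1.4]
gripper_width: 0.747
gripper_force: 0.0
time_s: 27.8
tcp_pos: [0.5449, -0.3131, 0.129]
ee_rot: [[-0.1, 0.995, 0.0], [0.995, 0.1, 0.0], [0.0, 0.0, -1.0]]
wrist_force: [0.5, -1.1, 0.3]
gripper_width: 0.317
gripper_force: 30.0
```

```bash
cat > lg.py <<'E'
from h import *
y=np.radians(5.75);ex=np.array([np.cos(y),np.sin(y)]);ey=np.array([-ex[1],ex[0]])
s=r.sense();d=s['tcp_pos'][:2]-np.array([.6493,-.2251])
print('ledge x %.1f y %.1f z %.1f'%(d@ex*1e3,d@ey*1e3,s['tcp_pos'][2]*1e3),'F',s['wrist_force'].round(1),'w',round(s['gripper_width'],3),'t',s['time_s'],'toolz',s['ee_rot'][:,2].round(3),'j6',s['joints'][5].round(1))
E
python3 -m jog '0 0 0 30 0;0 0 0 40 0;0 10 0 30 0;0 25 7 0 0;0 30 8 0 0'; python3 -m jog '0 30 8 0 0;0 15 5 0 0;0 0 0 -10 0;0 0 0 0 0;0 0 0 0 0'; python3 lg.py
```

```text
time_s: 28.42
tcp_pos: [0.6097, -0.2977, 0.2287]
ee_rot: [[-0.099, 0.995, -0.001], [0.995, 0.099, 0.001], [0.001, -0.001, -1.0]]
wrist_force: [0.9, -0.1, -3.9]
gripper_width: 0.316
gripper_force: 30.0
time_s: 29.05
tcp_pos: [0.6539, -0.2855, 0.2192]
ee_rot: [[-0.099, 0.995, -0.001], [0.995, 0.099, -0.0], [0.0, -0.001, -1.0]]
wrist_force: [0.1, -0.3, -1.9]
gripper_width: 0.317
gripper_force: 30.0
ledge x -1.5 y -60.6 z 219.2 F [ 0.1 -0.3 -1.9] w 0.317 t 29.05 toolz [-0.001 -0.    -1.   ] j6 -163.7
```

```bash
python3 -m jog '0 1.5 0 -10 0;0 0 0 -10 0;0 0 0 -5 0;0 0 0 0 0'; python3 lg.py; python3 -m jog '0 0 0 -4 0;0 0 0 0 0';python3 -m jog '0 0 0 -3 0;0 0 0 0 0'; python3 lg.py
```

```text
time_s: 29.55
tcp_pos: [0.656, -0.285, 0.1931]
ee_rot: [[-0.1, 0.995, -0.002], [0.995, 0.1, 0.0], [0.0, -0.002, -1.0]]
wrist_force: [-0.7, 0.7, -3.2]
gripper_width: 0.316
gripper_force: 30.0
ledge x 0.6 y -60.2 z 193.1 F [-0.7  0.7 -3.2] w 0.316 t 29.55 toolz [-0.002  0.    -1.   ] j6 -163.7
time_s: 29.8
tcp_pos: [0.6562, -0.285, 0.1898]
ee_rot: [[-0.1, 0.995, -0.0], [0.995, 0.1, 0.0], [0.0, -0.0, -1.0]]
wrist_force: [0.9, 1.0, -2.9]
gripper_width: 0.316
gripper_force: 30.0
time_s: 30.05
tcp_pos: [0.6568, -0.2853, 0.1889]
ee_rot: [[-0.1, 0.995, 0.002], [0.995, 0.1, -0.001], [-0.001, 0.002, -1.0]]
wrist_force: [-1.6, 1.2, 3.3]
gripper_width: 0.314
gripper_force: 30.0
ledge x 1.4 y -60.6 z 188.9 F [-1.6  1.2  3.3] w 0.314 t 30.05 toolz [ 0.002 -0.001 -1.   ] j6 -163.7
```

```bash
python3 -m jog '1 0 0 1 0;1 0 0 0 0;1 0 0 0 0;1 0 0 0 0;1 0 0 30 0'; python3 -m jog '1 0 0 60 0;1 -20 0 50 0;1 -40 0 40 0;1 -60 0 0 0;1 0 0 0 0'; python3 -m jog '1 0 0 0 0'; python3 - <<'E'
from h import *
c=cap('wrist','pics/w8.png');S=cap('side','pics/s8.png');print(r.sense()['tcp_pos'])
p=proj(c,(.519,-.2435,.168));print('pred b2',p)
h=cv2.cvtColor(c['pixels'],cv2.COLOR_RGB2HSV);u,v=map(int,p)
m=cv2.inRange(h,(12,85,165),(25,145,255));z=np.zeros_like(m);z[max(0,v-45):v+45,u-45:u+45]=1
n,l,st,ce=cv2.connectedComponentsWithStats(m*z)
for i in range(1,n):
    if st[i,4]>60:print(ce[i],st[i],plane(c,*ce[i],.168))
a=cv2.resize(c['pixels'],(400,300));b=cv2.resize(S['pixels'][120:270,320:520],(400,300))
cv2.imwrite('pics/c8.png',np.hstack([a,b])[:,:,::-1])
E
```

```text
time_s: 30.68
tcp_pos: [0.6549, -0.2845, 0.2149]
ee_rot: [[-0.099, 0.995, -0.007], [0.995, 0.099, 0.002], [0.003, -0.006, -1.0]]
wrist_force: [0.8, -0.4, 0.0]
gripper_width: 0.801
gripper_force: 0.0
time_s: 31.3
tcp_pos: [0.5323, -0.2849, 0.3696]
ee_rot: [[-0.098, 0.995, 0.001], [0.995, 0.098, 0.0], [-0.0, 0.001, -1.0]]
wrist_force: [0.3, 0.1, -0.1]
gripper_width: 0.998
gripper_force: 0.0
time_s: 31.42
tcp_pos: [0.5365, -0.2851, 0.3685]
ee_rot: [[-0.1, 0.995, 0.001], [0.995, 0.1, -0.0], [-0.0, 0.001, -1.0]]
wrist_force: [0.1, 0.1, -0.1]
gripper_width: 0.999
gripper_force: 0.0
[ 0.53747934 -0.28504973  0.36759806]
pred b2 (np.float64(306.8695997600223), np.float64(162.1746222295571))
[308.28459119 161.04245283] [294 146  29  30 636] [ 0.52025103 -0.24230094  0.168     ]
```

View pics/c8.png

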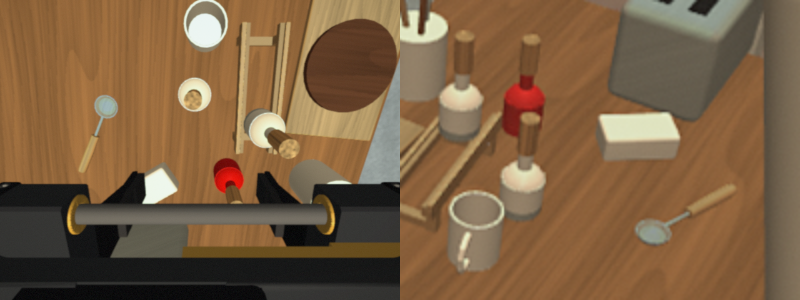

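b4 stands upright across the rails. b2's cork is at wrist (308,161), giving (0.520, −0.242). Gripping b2.

```bash
python3 -m jog '1 -17 43 0 0;1 0 0 -60 0;1 0 0 -60 0;1 0 0 -60 0;1 0 0 -35 0'; python3 -m jog '1 0 0 -23 0;1 0 0 0 0;0 0 0 0 0;0 0 0 0 0;0 0 0 0 0';python3 -m jog '0 0 0 0 0;0 0 0 0 0;0 0 0 0 0;0 0 0 0 0'
```

```text
time_s: 32.15
tcp_pos: [0.519, -0.2414, 0.1488]
ee_rot: [[-0.1, 0.995, -0.005], [0.995, 0.1, 0.001], [0.002, -0.005, -1.0]]
wrist_force: [-0.7, -0.1, 0.6]
gripper_width: 0.999
gripper_force: 0.0
time_s: 32.78
tcp_pos: [0.5199, -0.2422, 0.1311]
ee_rot: [[-0.1, 0.995, 0.002], [0.995, 0.1, -0.0], [-0.001, 0.002, -1.0]]
wrist_force: [0.0, 0.8, -0.0]
gripper_width: 0.746
gripper_force: 0.0
time_s: 33.28
tcp_pos: [0.5194, -0.242, 0.13]
ee_rot: [[-0.1, 0.995, 0.0], [0.995, 0.1, 0.0], [-0.0, 0.0, -1.0]]
wrist_force: [1.4, -0.7, -0.2]
gripper_width: 0.314
gripper_force: 30.0
```

```bash
python3 -m jog '0 0 0 30 0;0 0 0 40 0;0 0 25 30 0;0 25 20 0 0;0 30 10 0 0'; python3 -m jog '0 40 4 0 0;0 30 3 0 0;0 0 0 -10 0;0 0 0 0 0;0 0 0 0 0'; python3 lg.py
```

```text
time_s: 33.9
tcp_pos: [0.5741, -0.1859, 0.23]
ee_rot: [[-0.1, 0.995, -0.001], [0.995, 0.1, 0.001], [0.001, -0.0, -1.0]]
wrist_force: [-0.3, -0.7, -3.0]
gripper_width: 0.313
gripper_force: 30.0
time_s: 34.52
tcp_pos: [0.6435, -0.1803, 0.22]
ee_rot: [[-0.099, 0.995, -0.001], [0.995, 0.099, -0.0], [0.0, -0.001, -1.0]]
wrist_force: [-0.1, -0.5, -3.2]
gripper_width: 0.318
gripper_force: 30.0
ledge x -1.3 y 45.2 z 220.0 F [-0.1 -0.5 -3.2] w 0.318 t 34.525 toolz [-0.001 -0.    -1.   ] j6 -172.5
```

```bash
python3 -m jog '0 1.5 0 -10 0;0 0 0 -10 0;0 0 0 -5 0;0 0 0 -4 0;0 0 0 0 0'; python3 lg.py; python3 -m jog '0 0 0 -3 0;0 0 0 0 0'; python3 lg.py
```

```text
time_s: 35.15
tcp_pos: [0.6458, -0.18, 0.1907]
ee_rot: [[-0.1, 0.995, -0.0], [0.995, 0.1, -0.0], [0.0, -0.0, -1.0]]
wrist_force: [0.6, -0.1, -2.6]
gripper_width: 0.314
gripper_force: 30.0
ledge x 1.0 y 45.2 z 190.7 F [ 0.6 -0.1 -2.6] w 0.314 t 35.15 toolz [-0. -0. -1.] j6 -172.5
time_s: 35.4
tcp_pos: [0.6464, -0.1803, 0.19]
ee_rot: [[-0.1, 0.995, 0.002], [0.995, 0.1, -0.001], [-0.001, 0.002, -1.0]]
wrist_force: [-1.2, -0.6, 3.6]
gripper_width: 0.315
gripper_force: 30.0
ledge x 1.6 y 44.9 z 190.0 F [-1.2 -0.6  3.6] w 0.315 t 35.4 toolz [ 0.002 -0.001 -1.   ] j6 -172.5
```

```bash
python3 -m jog '1 0 0 1 0;1 0 0 0 0;1 0 0 0 0;1 0 0 0 0;1 0 0 30 0'; python3 -m jog '1 0 0 60 0;1 0 0 40 10.6;1 -20 0 0 10.6;1 -25 30 0 10.6;1 -25 40 0 10.6'; python3 -m jog '1 -25 55 0 10.6;1 -25 60 0 10.6;1 -25 60 0 10.6;1 -25 60 0 10.6;1 -25 60 0 6.5'; python3 -m jog '1 -30 60 0 0;1 0 59 0 0;1 0 0 0 0;1 0 0 0 0'; python3 rk.py
```

```text
time_s: 36.02
tcp_pos: [0.6443, -0.1797, 0.2162]
ee_rot: [[-0.099, 0.995, -0.007], [0.995, 0.099, 0.001], [0.002, -0.007, -1.0]]
wrist_force: [0.5, 0.3, 0.3]
gripper_width: 0.801
gripper_force: 0.0
time_s: 36.65
tcp_pos: [0.5751, -0.1099, 0.3187]
ee_rot: [[-0.747, 0.664, -0.0], [0.664, 0.747, 0.0], [0.0, -0.0, -1.0]]
wrist_force: [0.1, 2.0, 0.3]
gripper_width: 1.004
gripper_force: 0.0
time_s: 37.28
tcp_pos: [0.4536, 0.1774, 0.3194]
ee_rot: [[-0.992, -0.126, 0.001], [-0.126, 0.992, 0.001], [-0.001, 0.001, -1.0]]
wrist_force: [1.0, 0.8, 0.4]
gripper_width: 1.0
gripper_force: 0.0
time_s: 37.78
tcp_pos: [0.4265, 0.2905, 0.3188]
ee_rot: [[-0.992, -0.123, -0.0], [-0.123, 0.992, -0.001], [0.001, -0.001, -1.0]]
wrist_force: [0.3, -0.8, 0.4]
gripper_width: 1.0
gripper_force: 0.0
rack x -5.6 y 126.3 z 318.8 F [ 0.3 -0.8  0.4] w 1.0 t 37.775
```

```bash
python3 -m jog '1 -5 13 0 0;1 0 0 -60 0;1 0 0 -60 0;1 0 0 -54 0;1 0 0 0 0'; python3 -m jog '0 0 0 0 0;0 0 0 0 0;0 0 0 0 0;0 0 0 0 0;0 0 0 0 0'; python3 -m jog '0 0 0 0 0;0 0 0 0 0'; python3 rk.py
```

```text
time_s: 38.4
tcp_pos: [0.42, 0.3009, 0.1419]
ee_rot: [[-0.993, -0.121, -0.006], [-0.121, 0.993, -0.007], [0.007, -0.006, -1.0]]
wrist_force: [0.3, -0.4, 0.6]
gripper_width: 1.003
gripper_force: 0.0
time_s: 39.02
tcp_pos: [0.4218, 0.3037, 0.1454]
ee_rot: [[-0.992, -0.122, 0.0], [-0.122, 0.992, 0.0], [-0.0, 0.0, -1.0]]
wrist_force: [0.0, 0.3, -0.1]
gripper_width: 0.517
gripper_force: 0.0
time_s: 39.28
tcp_pos: [0.4217, 0.3036, 0.145]
ee_rot: [[-0.992, -0.122, -0.0], [-0.122, 0.992, -0.0], [0.0, -0.0, -1.0]]
wrist_force: [0.8, -0.6, -0.4]
gripper_width: 0.288
gripper_force: 0.0
rack x -8.8 y 139.9 z 145.0 F [ 0.8 -0.6 -0.4] w 0.288 t 39.275
```

```bash
python3 -m jog '0 2 -14 0 0;0 2 -16 0 0;0 2 -16 0 0;0 2 -16 0 0;0 1 -14 0 0'; python3 -m jog '0 0 -3 0 0;0 0 0 0 0;0 0 0 0 0';python3 rk.py
```

```text
time_s: 39.9
tcp_pos: [0.4319, 0.227, 0.1451]
ee_rot: [[-0.993, -0.122, 0.002], [-0.122, 0.993, 0.002], [-0.003, 0.001, -1.0]]
wrist_force: [6.9, 2.4, -5.8]
gripper_width: 0.223
gripper_force: 30.0
time_s: 40.28
tcp_pos: [0.4322, 0.2239, 0.1451]
ee_rot: [[-0.993, -0.122, 0.003], [-0.122, 0.993, 0.0], [-0.003, -0.0, -1.0]]
wrist_force: [8.8, -1.0, -4.4]
gripper_width: 0.221
gripper_force: 30.0
rack x -8.1 y 59.5 z 145.1 F [ 8.8 -1.  -4.4] w 0.221 t 40.275
```

```bash
python3 -m jog '0 -1 -2 0 0;0 0 -2 0 0;0 0 0 0 0';python3 rk.py; python3 -m jog '1 0 1 0 0;1 0 0 0 0;1 0 0 0 0;1 0 0 0 0;1 0 0 40 0'; python3 -m jog '1 0 0 60 0;1 -10 -10 60 0;1 -20 -30 0 0;1 -20 -40 0 0;1 0 -40 0 0'; python3 -m jog '1 0 0 0 0;1 0 0 0 0'; python3 - <<'E'
from h import *
c=cap('wrist');T=cap('top');S=cap('side')
a=cv2.resize(c['pixels'],(400,300));t=cv2.resize(T['pixels'][180:330,180:480],(800,300) if 0 else (600,300));b=cv2.resize(S['pixels'][120:390,230:460],(255,300))
print(r.sense()['tcp_pos'])
f=np.zeros((600,800,3),np.uint8);f[:300,:400]=a;f[:300,400:655]=b;f[300:,:600]=t
cv2.imwrite('pics/c9.png',f[:,:,::-1])
E
```

```text
time_s: 40.65
tcp_pos: [0.4325, 0.2217, 0.1452]
ee_rot: [[-0.992, -0.122, 0.006], [-0.122, 0.992, 0.004], [-0.006, 0.003, -1.0]]
wrist_force: [10.2, 3.8, -9.1]
gripper_width: 0.22
gripper_force: 30.0
rack x -8.1 y 57.3 z 145.2 F [10.2  3.8 -9.1] w 0.22 t 40.65
time_s: 41.28
tcp_pos: [0.4279, 0.2201, 0.1829]
ee_rot: [[-0.993, -0.122, -0.006], [-0.122, 0.993, -0.005], [0.007, -0.005, -1.0]]
wrist_force: [1.3, 0.3, 0.6]
gripper_width: 0.703
gripper_force: 0.0
time_s: 41.9
tcp_pos: [0.3783, 0.1004, 0.3054]
ee_rot: [[-0.992, -0.124, 0.001], [-0.124, 0.992, 0.001], [-0.001, 0.001, -1.0]]
wrist_force: [1.4, -0.2, 0.1]
gripper_width: 0.999
gripper_force: 0.0
time_s: 42.15
tcp_pos: [0.3798, 0.1017, 0.3052]
ee_rot: [[-0.993, -0.122, 0.0], [-0.122, 0.993, 0.0], [-0.0, 0.0, -1.0]]
wrist_force: [0.7, -0.3, 0.6]
gripper_width: 1.003
gripper_force: 0.0
[0.37987556 0.10229532 0.30485121]
```

View pics/c9.png

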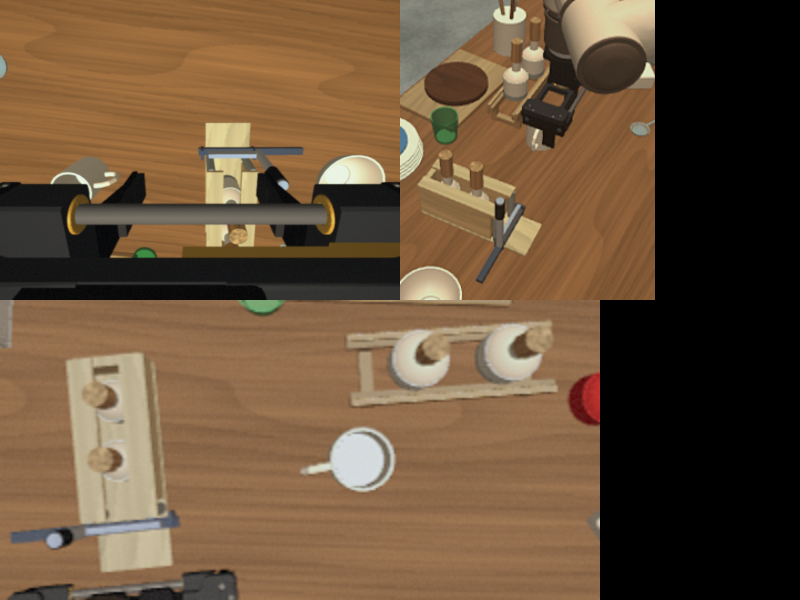

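Two bottles stand in the lane and two stand upright across the rails. The bar covers the mouth and the arm is clear. Handing in.

```bash
python3 -c "
from station import r
print(r.finish_job())"
```

```text
the job is handed in; nothing more can be done
None
```

I handed in the job with the two slim bottles upright in the rack, the two fat ones upright across the ledge rails, and the bar shut. I told fat from slim by body width in the images, so only the slim bottles went through the mouth, and the hand-in gave no verdict.

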